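# Find the hidden release notch and spring the bur drawer

### The arm

A 6-joint arm with a two-finger parallel gripper is mounted at the origin on a cart in front of the work surface, level with it; the furniture and walls round the work are solid. World frame = base frame: x ahead of the robot, y to its left, z up, the work surface at z = 0. Lengths are in mm, angles in rad, forces in N, time in s.
With the tool pointing down it reaches from about 300 to 875 mm from the base axis. Payload 4.2 kg.
Tool frame: the origin (TCP) lies midway between the tips of the shut fingers; the grasp point (between the pads) lies 19 mm behind it; z points along the fingers, y is the line along which they close (so a half turn about z gives the same grasp; the last joint's range is limited). The gripper opens to 85 mm and grips with 20 to 120 N. Pads are 22 mm wide; open, the fingers measure 114 mm over their backs; the gripper's body (76 mm by 85 mm) begins 54 mm behind the grasp point. The pads swing forward as they close: fully open they stand 13 mm farther back than shut.
Start: joints at [-1.198, 0.32, 1.565, -0, 1.257, -0.02], TCP at [220.101, -531.222, 231.338] pointing down, gripper open.
Joint ranges: [-3.11, 3.11], [-0.84, 2.01], [0.21, 2.61], [-1.34, 4.49], [0.05, 2.63], [-2.56, 2.56]. Speed limits (rad/s): [2.57, 2.57, 3.14, 3.14, 3.14, 3.14].

### API

Orientations are given as a unit quaternion [w, x, y, z].
In Python, from bench import read_state, camera, camera_model, sign_off gives the robot as it stands.
- The arm moves only by the tool apply_moves, never from a script. Its argument "deltas" is a list of rows, each a list of 3 entries, a list of its own where there are three numbers: the finger opening in mm, from 0 to 85.4, then the shift along the tool's x, y, z in mm, then the turn, a rotation vector about the tool's x, y, z in rad. In form: [[gripper, [tx, ty, tz], [ax, ay, az]], ...]. A call has exactly 5 rows; each row shifts and turns the commanded pose from where the row before left it, along the tool's axes as they then stand; what a row does not reach is not made up. A row lasts 1/10 s, in which the tool goes at most 50 mm and 8.59 degrees, less where a joint would pass 70% of its speed; a pose out of reach is approached as far as the arm can. A call is refused whole if a number of a shift passes 50 or a number of a turn 0.15, either way. A call with a gripper value outside its range is refused whole. The fingers move at their own pace and stop on an object; "newtons" is the grip in N (left out, the last holds). Time passes only in rows, so rows that do not move let the fingers close, or fill a call up. It gives the time, the measured TCP pose, the force, the opening and the grip force at its end, in the units of the state.
- read_state(): the state, without advancing time (a new reading comes with each control period).
- camera(name): name is "side" or "top" or "wrist"; returns the picture (420x560x3 uint8, red, green, blue); there is no depth.
- camera_model(name): a dict with "vfov" (degrees; the focal length in pixels is half the picture's height over the tangent of half this angle, whatever the lens; pixels are square), "cx", "cy" (the principal point, pixels), "R" (3x3) and "t" (3): a world point X has camera coordinates R X + t. Camera axes: x right, y down, z forward; pixel columns grow to the right and rows downward; lengths in mm; the calibration is good to about 2 mm. A picture is of the moment at which its call begins: read the wrist's pose just before it. camera_model takes no time and is no camera call; for the wrist camera it gives the pose at the moment of the call.
- sign_off(): hands the job in; it is judged then, once.
The state is a dict: "clock": time; "qpos": joint angles; "qd": joint speeds; "tau": joint torques, N m; "eef_pos": TCP position; "eef_rot": TCP orientation; "force": force on the tool from outside, world axes, zero at the start; "wrist_torque": the same for the moment, N m; "grip_width": finger opening in mm; "grasp_force": force on a finger pad.
Only numpy, scipy, OpenCV 4.12 (cv2) and the standard library are available. Lean on these libraries where they do the work, as an engineer would, in place of code of your own. Each camera call takes 0.05 s, during which the arm holds its last target. There are 200 camera calls.

### The job

The shallow drawer of the grey bur case is opened by a release hidden in a notch somewhere along the black sunken edge along the right side of its top. With the fingers closed, touch down lightly at the far end of that edge, feel along it towards the robot until the fingertip finds the notch, press the release inside it fully down so that the drawer comes out, then take the hand away. Pick nothing up, do not lean hard on the case, and leave the things on and around it where they are.

Things in the scene. Friction and masses are not known exactly. Their poses are not given: they have to be found in the camera images.
- case: Grey metal bur case fixed to the worktop, its long side pointing away from the robot: 150 (its x) x 320 (its y) x 62 mm high; origin at the centre of its underside, x to the right, y away from the robot, z up. Along the right of its top, mid-length, runs the sunken black edge with the hidden notch; the tin and tweezers lie on the left of its top.
- edge (a point): Middle of the sunken black edge, on its rigid level surface 50 mm above the worktop; axes as the case's. The edge is 170 mm long (y from -85 to 85 mm) and 46 mm wide (x from -23 to 23 mm). Left of it and past both ends the case stands 12 mm higher; right of it is a 5 mm wall level with it. The notch's middle lies anywhere from y = 30 to y = -40 mm, not tracked: feel for it.
- edge_far (a point): Middle of the far end of the edge, on its surface, 70 mm beyond (+y) edge; axes as the case's. The edge here is always solid, for 15 mm to either side along y. The notch, somewhere nearer the robot, is a pocket through the edge, 50 mm long in y and 46 mm wide in x, with upright walls; its floor, 14 mm below the edge, is the release plate.
- release (a joint): How far the release plate, the floor of the notch, has been pressed down, m: 0 up (14 mm below the edge) to 0.008 fully down (22 mm below the edge). It moves straight down against about 6 N of friction and stays where it is left.
- drawer (a joint): How far the drawer is out of the case's left side, m: 0 shut to 0.036 out. A linkage moves it 4.5 times as far as the release goes down, to the robot's left (the case's -x); it stays where it is left.
- drawer_front (a point): Middle of the drawer's flat grey front, 230 x 32 mm, without any handle, 22 mm above the worktop in the case's left side.
- tin: Loose round green tin, 63 mm across, 26 mm high, standing on the left of the case's top; origin at the centre of its underside. A bystander.
- tweezers: Loose tweezers with reddish grips, 17 x 151 x 10 mm, lying along the case on the left of its top; origin under their middle. A bystander.
- pliers: Loose pliers with red handles, 48 x 130 x 12 mm, lying on the worktop left of the case; origin under their middle. A bystander.
- battery: Loose small battery, 15 x 50 x 15 mm, lying on the worktop left of the case; origin under its middle. A bystander.

How it is judged (in metres and radians):
On the way, in this order (a step that is already met when the one before it is completed fails the run):
1. a fingertip touches the sunken edge at its far end, the release not yet pressed (contact force between the fingers and case above 0.5 N and value of joint release below 0.001 m and x of the grasp point in the frame of edge between -0.03 and 0.03 m and y of the grasp point in the frame of edge between 0.045 and 0.09 m and z of the grasp point in the frame of edge below 0.04 m), for 0.1 s.
2. a fingertip reaches into the notch and presses the release down (contact force between the fingers and case above 0.5 N and value of joint release above 0.006 m and x of the grasp point in the frame of edge between -0.03 and 0.03 m and y of the grasp point in the frame of edge between -0.075 and 0.065 m and z of the grasp point in the frame of edge below 0.02 m), for 0.1 s.
At the end, for the whole second after the job is handed in: The release is at least 6.5 of its 8 mm down and the drawer at least 29 of its 36 mm out; the tin, tweezers, pliers and battery are within 20 mm of where they were (value of joint release above 0.0065 m and value of joint drawer above 0.029 m and distance of each of tin, tweezers, pliers, battery from where it was at the start of the episode below 0.02 m); the robot touches nothing.
It fails at once if the fingers lean on the case with more than 60 N (contact force between the fingers and case above 60 N).
It fails at once if the green tin is moved more than 20 mm or picked up (distance of tin from where it was at the start of the episode above 0.02 m).
It fails at once if the tweezers are moved more than 20 mm or picked up (distance of tweezers from where it was at the start of the episode above 0.02 m).
It fails at once if the pliers are moved more than 20 mm or picked up (distance of pliers from where it was at the start of the episode above 0.02 m).
It fails at once if the battery is moved more than 20 mm or picked up (distance of battery from where it was at the start of the episode above 0.02 m).
It also fails if it takes over 64 s, if anything falls off the work surface, if the arm or the gripper's body presses on something with over 40 N, if the wrist force passes 120 N, or if a joint passes its speed limit or range.

## Working session

There is one attempt and no reset: what is moved stays moved. The work goes in short steps, Python scripts to look and compute and a tool call to move; the robot and the scene stay as the last step left them, time stands still between calls to the robot, and variables do not carry over. Pictures are saved under pics/ and viewed, at most 10 in all, crops included, and the job is handed in when it is done.

Besides the shell and the picture viewer there is one more tool, called after "Request:" by a JSON object that holds its "name" and its "arguments", one argument or row to a line. apply_moves: Moves the arm, as the interface text tells. Its arguments: {"type":"object","properties":{"deltas":{"type":"array"},"newtons":{"type":"number"}},"required":["deltas"]}

```bash
mkdir -p pics
python3 - <<'E'
from bench import *
import cv2,numpy as np
print(read_state())
for n in ["top","side"]:
    im=camera(n); cv2.imwrite(f"pics/{n}0.png",im[:,:,::-1]); print(n,camera_model(n))
E
```

```text
{'clock': 0.0, 'qpos': array([-1.19800040e+00,  3.20308183e-01,  1.56568949e+00, -6.44391635e-06,
        1.25740665e+00, -2.00238704e-02]), 'qd': array([ 0.00134164,  0.00077468,  0.0003738 ,  0.00120909, -0.00075129,
       -0.0014362 ]), 'tau': array([-1.86629011e-03, -4.15531898e+01, -2.34165180e+01, -1.88338390e-04,
        8.26352712e-03,  1.07848911e-05]), 'eef_pos': array([ 219.91696729, -530.75892448,  230.46885019]), 'eef_rot': array([-8.91242616e-04,  9.80772907e-01,  1.95150417e-01, -1.61966012e-04]), 'force': array([ 0.26042924, -0.71634945,  0.24026153]), 'wrist_torque': array([ 0.03844411, -0.00461442, -0.04480177]), 'grasp_force': 0.0, 'grip_width': 85.42816214253781}
top {'vfov': 46.705765025797724, 'cx': 283.99307988805975, 'cy': 217.63409058631316, 'R': array([[-0.01693106, -0.99977746,  0.01258412],
       [-0.99128761,  0.01514039, -0.13084202],
       [ 0.13062238, -0.01468977, -0.99132336]]), 't': array([ 47.73059123, 525.79022108, 984.44073804])}
side {'vfov': 44.85334542612274, 'cx': 284.76366868671494, 'cy': 215.50388106241624, 'R': array([[-0.90484888, -0.4257274 ,  0.00216672],
       [-0.35673249,  0.75540847, -0.54963622],
       [ 0.23235844, -0.49811065, -0.8354013 ]]), 't': array([451.01947155, 191.03034901, 962.35997707])}
```

View pics/top0.png

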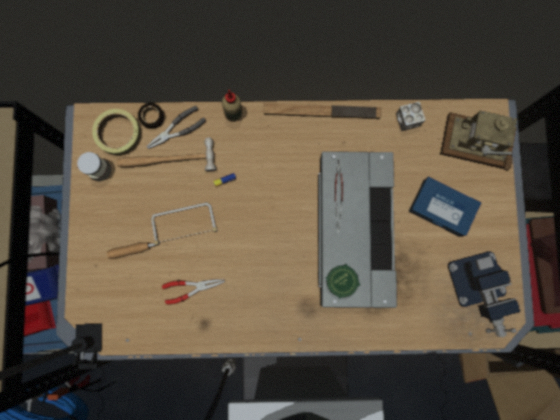

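View pics/side0.png

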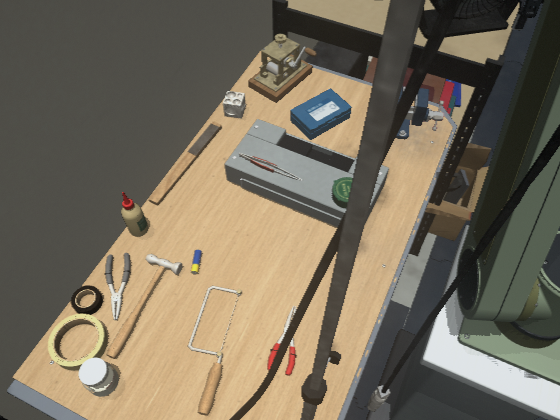

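The top view shows the black edge at about columns 370-392 and rows 187-270. The tin is at (342,280) and the tweezers at (339,195). The side view agrees with this. Next I'll measure the edge.

```bash
cat > h.py <<'E'
import numpy as np,cv2
from bench import *
def ray(m,u,v,z):
    f=210/np.tan(np.radians(m["vfov"]/2)); R=np.array(m["R"]);t=np.array(m["t"])
    c=-R.T@t; d=R.T@np.array([(u-m["cx"])/f,(v-m["cy"])/f,1]); return c+d*(z-c[2])/d[2]
E
python3 - <<'E'
from h import *
im=cv2.imread("pics/top0.png"); m=camera_model("top")
g=im.max(2); mask=(g<45).astype(np.uint8); mask[:,:355]=0;mask[:,400:]=0;mask[:175]=0;mask[285:]=0
cs=cv2.findContours(mask,0,2)[0]; c=max(cs,key=cv2.contourArea); r=cv2.minAreaRect(c); print(r)
b=cv2.boxPoints(r); 
P=np.array([ray(m,u,v,50) for u,v in b]); print(P.round(1), P.mean(0))
for k in range(4): print(np.linalg.norm(P[k]-P[k-1]))
# case outline on z=62
hsv=cv2.cvtColor(im,cv2.COLOR_BGR2HSV); gm=((hsv[...,1]<60)&(g>60)&(g<200)).astype(np.uint8); gm[:,:310]=0;gm[:,402:]=0;gm[:145]=0;gm[315:]=0
c=max(cv2.findContours(gm,0,2)[0],key=cv2.contourArea); r=cv2.minAreaRect(c); P=np.array([ray(m,u,v,62) for u,v in cv2.boxPoints(r)]); print(r,P.round(1),P.mean(0)); 
for k in range(4): print(np.linalg.norm(P[k]-P[k-1]))
cv2.imwrite("pics/c.png",cv2.resize(im[140:320,305:410],None,fx=3.3,fy=3.3,interpolation=2))
E
```

```text
((380.5, 228.0), (80.0, 19.0), 90.0)
[[ 583.9 -142.8   50. ]
 [ 583.3 -182.5   50. ]
 [ 417.5 -175.    50. ]
 [ 418.2 -136.1   50. ]] [ 500.72840634 -159.09724338   50.        ]
165.88516179977915
39.69557372882072
165.99080430725115
38.84107714985473
((357.0, 229.0), (156.0, 78.0), 90.0) [[ 661.3  -33.3   62. ]
 [ 659.1 -195.7   62. ]
 [ 339.7 -180.7   62. ]
 [ 342.4  -25.    62. ]] [ 500.61680229 -108.66726111   62.        ]
318.98132446235195
162.44545688073225
319.7728895283431
155.70549076426943
```

View pics/c.png

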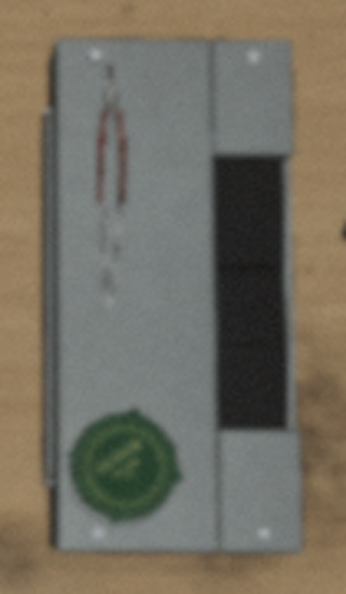

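The edge measures 166 x 40 mm, against 170 x 46 with the walls hiding part of it. Its middle is near (501,-158) and its yaw is about -2°. I'll move above the far end with the fingers closed along the case.

Request:
{"name": "apply_moves", "arguments": {
  "deltas": [
    [0,[20,-9,0],[0,0,0]],
    [0,[44,-20,0],[0,0,0]],
    [0,[44,-20,0],[0,0,0]],
    [0,[44,-20,0],[0,0,0]],
    [0,[44,-20,0],[0,0,0]]
  ],
  "newtons": 40
}}

```text
clock: 0.6
eef_pos: [367.9, -372.4, 231.0]
eef_rot: [-0.0, 0.981, 0.195, -0.0]
force: [1.9, 0.6, -0.9]
grip_width: 12.2
grasp_force: 0.0
```

Request:
{"name": "apply_moves", "arguments": {
  "deltas": [
    [0,[44,-20,0],[0,0,0]],
    [0,[44,-20,0],[0,0,0]],
    [0,[44,-20,0],[0,0,0]],
    [0,[44,-20,0],[0,0,0]],
    [0,[44,-20,0],[0,0,0]]
  ]
}}

```text
clock: 1.1
eef_pos: [533.0, -195.6, 231.0]
eef_rot: [-0.0, 0.981, 0.195, -0.0]
force: [0.7, -2.0, 0.1]
grip_width: -0.6
grasp_force: 0.0
```

Request:
{"name": "apply_moves", "arguments": {
  "deltas": [
    [0,[0,0,0],[0,0,-0.14]],
    [0,[0,0,0],[0,0,-0.14]],
    [0,[0,0,0],[0,0,-0.14]],
    [0,[0,0,0],[0,0,-0.14]],
    [0,[0,0,0],[0,0,-0.14]]
  ]
}}

```text
clock: 1.6
eef_pos: [531.9, -197.2, 230.8]
eef_rot: [-0.0, 0.853, 0.522, -0.0]
force: [-0.2, -0.6, 0.2]
grip_width: 0.2
grasp_force: 0.0
```

Request:
{"name": "apply_moves", "arguments": {
  "deltas": [
    [0,[0,0,0],[0,0,-0.14]],
    [0,[0,0,0],[0,0,-0.14]],
    [0,[0,0,0],[0,0,-0.14]],
    [0,[0,0,0],[0,0,0]],
    [0,[0,0,0],[0,0,0]]
  ]
}}

```text
clock: 2.1
eef_pos: [531.9, -197.3, 231.0]
eef_rot: [-0.0, 0.728, 0.685, -0.0]
force: [-0.6, -0.1, -0.0]
grip_width: 0.4
grasp_force: 0.0
```

```bash
cat > st.py <<'E'
from h import *
from scipy.spatial.transform import Rotation as Ro
s=read_state(); q=s["eef_rot"]; print(s["clock"],s["eef_pos"].round(1),s["force"].round(1),s["grip_width"]); print(Ro.from_quat(q[[1,2,3,0]]).as_matrix().round(3))
E
python3 - <<'E'
import st
from h import *
m=camera_model("wrist"); im=camera("wrist"); cv2.imwrite("pics/w1.png",im[:,:,::-1])
import pickle; pickle.dump(m,open("w1.pkl","wb"))
E
```

```text
2.1 [ 531.9 -197.3  231. ] [-0.6 -0.1 -0. ] 0.35095383125062984
[[ 0.061  0.998 -0.001]
 [ 0.998 -0.061  0.   ]
 [ 0.    -0.001 -1.   ]]
```

View pics/w1.png

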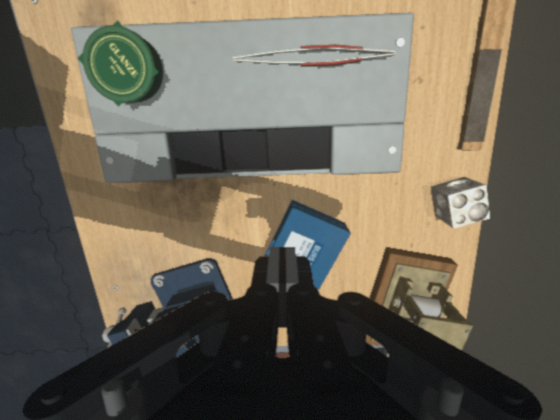

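The wrist view shows the edge with corners at about (168,133), (330,127), (331,171) and (177,175). There are faint seams near columns 222 and 268. I'll cast these points onto planes.

Run:
```python
from h import *
import pickle; m=pickle.load(open("w1.pkl","rb"))
for n,u,v,z in [("TL",73,27,62),("TR",413,14,62),("BRcase",403,172,62),("Lnear",168,133,62),("Lfar",330,127,62),("Rfar",331,171,50),("Rnear",177,175,50),("seam1",223,150,50),("seam2",268,150,50)]:
    print(n,ray(m,u,v,z).round(1))
```

```text
TL [348.1 -34.6  62. ]
TR [661.5 -43.6  62. ]
BRcase [ 661.6 -190.5   62. ]
Lnear [ 418.8 -134.9   62. ]
Lfar [ 584.5 -139.2   62. ]
Rfar [ 586.9 -187.2   50. ]
Rnear [ 416.  -181.2   50. ]
seam1 [ 470.5 -156.9   50. ]
seam2 [ 519.1 -160.    50. ]
```

Request:
{"name": "apply_moves", "arguments": {
  "deltas": [
    [0,[18,14,0],[0,0,0]],
    [0,[18.5,15,0],[0,0,0]],
    [0,[0,0,40],[0,0,-0.028]],
    [0,[0,0,45],[0,0,0]],
    [0,[0,0,40],[0,0,0]]
  ]
}}

```text
clock: 2.65
eef_pos: [563.0, -162.3, 104.8]
eef_rot: [0.0, 0.718, 0.696, 0.0]
force: [-0.1, -0.1, 0.1]
grip_width: -0.2
grasp_force: 0.0
```

Request:
{"name": "apply_moves", "arguments": {
  "deltas": [
    [0,[0,0,20],[0,0,0]],
    [0,[0,0,10],[0,0,0]],
    [0,[0,0,8],[0,0,0]],
    [0,[0,0,4],[0,0,0]],
    [0,[0,0,2],[0,0,0]]
  ]
}}

```text
clock: 3.15
eef_pos: [563.8, -162.9, 63.0]
eef_rot: [0.001, 0.718, 0.696, 0.0]
force: [0.5, 0.3, 0.8]
grip_width: 0.2
grasp_force: 0.0
```

```bash
python3 st.py
```

```text
3.15 [ 563.8 -162.9   63. ] [0.5 0.3 0.8] 0.24911700381281332
[[ 0.03   1.     0.002]
 [ 1.    -0.03  -0.001]
 [-0.001  0.002 -1.   ]]
```

Request:
{"name": "apply_moves", "arguments": {
  "deltas": [
    [0,[0,0,3],[0,0,0]],
    [0,[0,0,3],[0,0,0]],
    [0,[0,0,2],[0,0,0]],
    [0,[0,0,1],[0,0,0]],
    [0,[0,0,1],[0,0,0]]
  ]
}}

```text
clock: 3.65
eef_pos: [563.2, -162.7, 52.4]
eef_rot: [0.0, 0.718, 0.696, 0.0]
force: [-0.6, -0.1, -0.6]
grip_width: -0.2
grasp_force: 0.0
```

Request:
{"name": "apply_moves", "arguments": {
  "deltas": [
    [0,[0,0,0.6],[0,0,0]],
    [0,[0,0,0.6],[0,0,0]],
    [0,[0,0,0.6],[0,0,0]],
    [0,[0,0,0.6],[0,0,0]],
    [0,[0,0,0.6],[0,0,0]]
  ]
}}

```text
clock: 4.15
eef_pos: [563.2, -162.7, 50.0]
eef_rot: [0.0, 0.718, 0.696, 0.0]
force: [-2.8, 0.4, 9.0]
grip_width: 0.0
grasp_force: 4.3
```

Contact is about 9 N at z = 50, as expected. I'll hold briefly and then slide towards the robot.

Request:
{"name": "apply_moves", "arguments": {
  "deltas": [
    [0,[0,0,0],[0,0,0]],
    [0,[0,0,0],[0,0,0]],
    [0,[0,-3,0],[0,0,0]],
    [0,[0,-4,0],[0,0,0]],
    [0,[0,-4,0],[0,0,0]]
  ]
}}

```text
clock: 4.65
eef_pos: [553.4, -162.7, 50.0]
eef_rot: [0.002, 0.718, 0.696, 0.001]
force: [3.5, 0.2, 5.1]
grip_width: 0.2
grasp_force: 2.3
```

Request:
{"name": "apply_moves", "arguments": {
  "deltas": [
    [0,[0,-3,0],[0,0,0]],
    [0,[0,-3,0],[0,0,0]],
    [0,[0,-3,0],[0,0,0]],
    [0,[0,-3,0],[0,0,0]],
    [0,[0,-3,0],[0,0,0]]
  ]
}}

```text
clock: 5.15
eef_pos: [538.2, -162.2, 50.0]
eef_rot: [0.001, 0.718, 0.696, 0.001]
force: [4.3, 0.2, 5.3]
grip_width: -0.2
grasp_force: 2.7
```

Request:
{"name": "apply_moves", "arguments": {
  "deltas": [
    [0,[0,-3,0],[0,0,0]],
    [0,[0,-3,0],[0,0,0]],
    [0,[0,-3,0],[0,0,0]],
    [0,[0,-3,0],[0,0,0]],
    [0,[0,-3,0],[0,0,0]]
  ]
}}

```text
clock: 5.65
eef_pos: [523.3, -161.8, 50.0]
eef_rot: [0.002, 0.718, 0.696, 0.001]
force: [3.9, -0.8, 4.9]
grip_width: -0.1
grasp_force: 2.7
```

Request:
{"name": "apply_moves", "arguments": {
  "deltas": [
    [0,[0,-2,0],[0,0,0]],
    [0,[0,-2,0],[0,0,0]],
    [0,[0,-2,0],[0,0,0]],
    [0,[0,-2,0],[0,0,0]],
    [0,[0,-2,0],[0,0,0]]
  ]
}}

```text
clock: 6.15
eef_pos: [513.2, -161.5, 50.0]
eef_rot: [0.001, 0.718, 0.696, 0.001]
force: [3.6, -0.2, 5.3]
grip_width: -0.0
grasp_force: 2.5
```

Request:
{"name": "apply_moves", "arguments": {
  "deltas": [
    [0,[0,-2,0],[0,0,0]],
    [0,[0,-2,0],[0,0,0]],
    [0,[0,-2,0],[0,0,0]],
    [0,[0,-2,0],[0,0,0]],
    [0,[0,-2,0],[0,0,0]]
  ]
}}

```text
clock: 6.65
eef_pos: [501.3, -160.6, 48.8]
eef_rot: [-0.001, 0.718, 0.696, -0.0]
force: [0.7, -0.6, -0.5]
grip_width: 0.1
grasp_force: 0.0
```

The support vanished and the tip sank at x of about 501, which matches the seams at 470 to 519. I'll centre on the notch and go down.

Request:
{"name": "apply_moves", "arguments": {
  "deltas": [
    [0,[0,-3,0],[0,0,0]],
    [0,[0,-3,0],[0,0,0]],
    [0,[0,0,4],[0,0,0]],
    [0,[0,0,3],[0,0,0]],
    [0,[0,0,3],[0,0,0]]
  ]
}}

```text
clock: 7.15
eef_pos: [496.2, -160.6, 39.0]
eef_rot: [0.0, 0.718, 0.696, -0.0]
force: [-1.0, -0.0, 0.2]
grip_width: 0.3
grasp_force: 0.0
```

Request:
{"name": "apply_moves", "arguments": {
  "deltas": [
    [0,[0,0,1],[0,0,0]],
    [0,[0,0,1],[0,0,0]],
    [0,[0,0,1],[0,0,0]],
    [0,[0,0,1],[0,0,0]],
    [0,[0,0,1],[0,0,0]]
  ]
}}

```text
clock: 7.65
eef_pos: [496.3, -160.7, 34.9]
eef_rot: [0.0, 0.718, 0.696, 0.0]
force: [-1.6, -0.5, 6.2]
grip_width: 0.1
grasp_force: 3.0
```

It is pressing with 6 N at z = 35, so the plate is moving. I'll continue to about 28.

Request:
{"name": "apply_moves", "arguments": {
  "deltas": [
    [0,[0,0,1],[0,0,0]],
    [0,[0,0,1],[0,0,0]],
    [0,[0,0,1],[0,0,0]],
    [0,[0,0,1],[0,0,0]],
    [0,[0,0,1],[0,0,0]]
  ]
}}

```text
clock: 8.15
eef_pos: [496.4, -160.7, 30.1]
eef_rot: [0.0, 0.718, 0.696, 0.0]
force: [-1.5, 1.1, 5.1]
grip_width: 0.1
grasp_force: 3.0
```

Request:
{"name": "apply_moves", "arguments": {
  "deltas": [
    [0,[0,0,1],[0,0,0]],
    [0,[0,0,0.7],[0,0,0]],
    [0,[0,0,0.5],[0,0,0]],
    [0,[0,0,0.5],[0,0,0]],
    [0,[0,0,0],[0,0,0]]
  ]
}}

```text
clock: 8.65
eef_pos: [496.4, -160.7, 27.9]
eef_rot: [0.0, 0.718, 0.696, 0.0]
force: [-2.2, 0.7, 10.4]
grip_width: -0.0
grasp_force: 5.2
```

It reached z = 27.9, the bottom stop, and the force rose to 10 N. I'll hold with a slight extra press, then retreat straight up.

Request:
{"name": "apply_moves", "arguments": {
  "deltas": [
    [0,[0,0,0.3],[0,0,0]],
    [0,[0,0,0],[0,0,0]],
    [0,[0,0,0],[0,0,0]],
    [0,[0,0,0],[0,0,0]],
    [0,[0,0,0],[0,0,0]]
  ]
}}

```text
clock: 9.15
eef_pos: [496.4, -160.7, 27.9]
eef_rot: [0.001, 0.718, 0.696, 0.0]
force: [-2.5, 0.7, 13.1]
grip_width: -0.2
grasp_force: 6.2
```

Request:
{"name": "apply_moves", "arguments": {
  "deltas": [
    [0,[0,0,-5],[0,0,0]],
    [0,[0,0,-20],[0,0,0]],
    [0,[0,0,-40],[0,0,0]],
    [0,[0,0,-40],[0,0,0]],
    [0,[0,0,-40],[0,0,0]]
  ]
}}

```text
clock: 9.65
eef_pos: [495.9, -160.5, 172.8]
eef_rot: [-0.0, 0.718, 0.696, -0.0]
force: [0.7, -0.4, -0.4]
grip_width: -0.2
grasp_force: 0.0
```

Request:
{"name": "apply_moves", "arguments": {
  "deltas": [
    [0,[-30,0,-10],[0,0,0]],
    [0,[-40,0,-10],[0,0,0]],
    [0,[-40,0,0],[0,0,0]],
    [0,[-20,0,0],[0,0,0]],
    [0,[0,0,0],[0,0,0]]
  ]
}}

```text
clock: 10.15
eef_pos: [492.1, -293.0, 191.1]
eef_rot: [0.0, 0.719, 0.695, -0.0]
force: [-0.3, 0.2, -0.4]
grip_width: 0.2
grasp_force: 0.0
```

Run:
```python
import st
from h import *
im=camera("side")[:,:,::-1]; a=cv2.imread("pics/side0.png")
cv2.imwrite("pics/cmp.png",cv2.resize(np.hstack([a[110:240,210:400],im[110:240,210:400]]),None,fx=2,fy=2))
```

```text
10.15 [ 492.1 -293.   191.1] [-0.3  0.2 -0.4] 0.24949732842599626
[[ 0.033  0.999  0.   ]
 [ 0.999 -0.033 -0.001]
 [-0.001  0.    -1.   ]]
```

View pics/cmp.png

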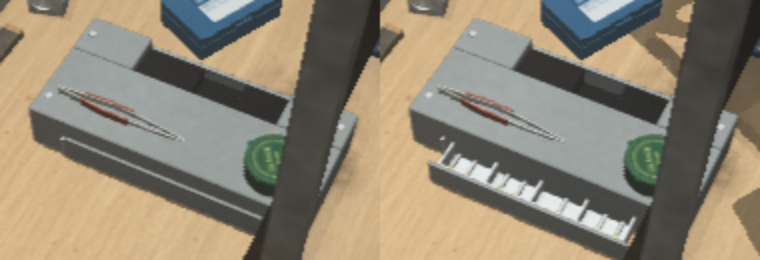

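The comparison shows the drawer out, with its front at (530,205) in the right half. The tin and tweezers have not moved.

```bash
python3 -c "
from bench import *
print(sign_off())"
```

```text
the job is handed in; nothing more can be done
None
```

I found the notch by feel and pressed the release to its stop, the drawer came out, and the hand is clear of the case; I've handed the job in, but no verdict was shown.

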